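# Eject the mandoline's blade insert and stop it with the other finger

## Robot

A 6-joint arm with a two-finger parallel gripper is mounted at the origin on a cart in front of the work surface, level with it; the furniture and walls round the work are solid. World frame = base frame: x ahead of the robot, y to its left, z up, the work surface at z = 0. Lengths are in m, angles in rad, forces in N, time in s.
With the tool pointing down it reaches from about 0.25 to 0.725 m from the base axis. Payload 4 kg.
Tool frame: the origin (TCP) lies between the finger pads; the fingertips stand 11 mm ahead of it and the grasp point (between the pads) lies 8 mm behind it (bot.tip_extent is the distance from the TCP to the fingertips, in m); z points along the fingers, y is the line along which they close (so a half turn about z gives the same grasp; the last joint's range is limited). The gripper opens to 85 mm and grips with 20 to 120 N. Pads are 22 mm wide; open, the fingers measure 114 mm over their backs; the gripper's body (76 mm by 85 mm) begins 54 mm behind the grasp point. The pads swing forward as they close: fully open they stand 13 mm farther back than shut.
Start: joints at [-1.253, 0.241, 0.005, 1.335, 0, 1.571], TCP at [0.156, -0.475, 0.242] pointing down, gripper open.
Joint ranges: [-2.72, 2.72], [-1.05, 1.87], [-1.09, 1.28], [-1.99, 2.15], [-1.42, 1.44], [-3.14, 3.14]. Speed limits (rad/s): [2.79, 2.79, 3.14, 3.14, 3.14, 3.14].

## Interface

Orientations are given as a unit quaternion [x, y, z, w].
In Python, from workcell import bot gives the robot as it stands. The module is installed in compiled form; this text tells all that it offers.
- The arm moves only by the tool drive_tool, never from a script. Its argument "rows" is a list of rows, each an object of numbers: "dx", "dy", "dz": the shift along the tool's x, y, z in units of 50 mm (1.0 is 50 mm); "wx", "wy", "wz": the turn, a rotation vector about the tool's x, y, z in units of 5 degrees (1.0 is 5 degrees); "hand": the finger opening in mm, from 0 to 85.4. A call has 1 to 20 rows; each row is the pose to reach, as a shift and turn from the pose commanded when the call began, along the tool's axes at that moment; what a row does not reach only later rows make up. A row lasts 1/10 s, in which the tool goes at most 50 mm and 8.59 degrees, less where a joint would pass 70% of its speed; a pose out of reach is approached as far as the arm can. A call with a gripper value outside its range is refused whole. The fingers move at their own pace and stop on an object; the grip force is fixed at half the most. Time passes only in rows, so rows that repeat a pose let the fingers close. It gives the time, the measured TCP pose, the force, the opening and the grip force at its end, in the units of the state.
- bot.get_obs(): the state, without advancing time (a new reading comes with each control period).
- bot.camera(name): name is "scene" or "top" or "wrist"; returns the picture (384x512x3 uint8, red, green, blue); there is no depth.
- bot.get_calibration(name): a dict with "vfov" (degrees; the focal length in pixels is half the picture's height over the tangent of half this angle, whatever the lens; pixels are square), "cx", "cy" (the principal point, pixels), "origin" and "rotation" of the camera in the world; the wrist camera has in their place "mount" (4x4, takes a point from camera to tool coordinates, whose origin is the TCP and whose axes are the flange's). Camera axes: x right, y up, looking along -z (the intrinsics and any distortion apply to the point x, -y, -z); pixel columns grow to the right and rows downward; lengths in m; the calibration is good to about 2 mm. The wrist camera is an equidistant fisheye: a pixel r from the principal point sees the ray r / f radians off the axis. A picture is of the moment at which its call begins: read the wrist's pose just before it. get_calibration takes no time and is no camera call.
- bot.job_done(): hands the job in; it is judged then, once.
Trained networks look in the newest picture that a camera, given by its name, has taken for a name from the list of things; names that differ only in an ending like _2 or _b are one class to them, and where a whole thing is asked for, a point or a joint stands for the part that bears it (a point fixed in the world has none). Each returns a list of dicts, best first, with "score" (0 to 1); they miss things now and then, are a little off and sometimes report something else, mostly with a low value. They report only what shows in the picture. A call takes as long as a camera call. They do not tell look-alikes from the thing itself.
- bot.look_for(camera, thing): "extent" ([centre column, centre row, width, height] in pixels, round what is visible of it).
- bot.outline_of(camera, thing): "region" (384x512 bool, what is visible of it) and "extent" ([centre column, centre row, width, height] in pixels, round what is visible of it).
The state is a dict: "clock": time; "joint_pos": joint angles; "joint_vel": joint speeds; "tau": joint torques, N m; "eef_pos": TCP position; "tool_rot": TCP orientation; "ft_force": force on the tool from outside, world axes, zero at the start; "ft_torque": the same for the moment, N m; "grip_width": finger opening in m; "grasp_force": force on a finger pad.
Only numpy, scipy, OpenCV 4.12 (cv2) and the standard library are available. Lean on these libraries where they do the work, as an engineer would, in place of code of your own. Each camera call takes 0.05 s, during which the arm holds its last target. There are 200 camera calls.

## Task

The blade insert of the mandoline slicer has to come out for washing. Stand one fingertip on the slicer's ejector pad and the other finger in the sloping runway just below the insert, and press the pad down to its stop, so that the insert that pops out of its seat slides against that finger instead of shooting off the end. Do not grip or lift the insert and leave the things around alone; finish while holding it there, the pad still pressed down and the insert resting still against your finger, so that I can take it.

Things in the scene. Friction and masses are not known exactly. Their poses are not given: they have to be found in the camera images.
- slicer: Mandoline slicer, white plastic with a ribbed steel deck sloping at 22 degrees, fixed on the worktop; high end on a wire leg with a black loop handle, low end on the worktop. Origin: on the worktop under the middle of the seat's lower edge. x level, pointing uphill (the insert slides along -x); y level, across, away from the ejector pad's side; z up. The knob on the other side plays no part.
- slicer_deck: The slicer's deck. Origin: on the runway's surface, middle of the seat's lower edge, 66 mm above the worktop; x uphill along the slope, y across, away from the pad, z square to the deck, up. The runway, 87 mm wide, runs from x = 0 down to -130 mm, between rails 7 mm thick and 7 mm higher than it; the seat, 67 mm long and 14 deep, from x = 0 up.
- blade_insert: Loose blade insert: grey plastic plate with a slanting steel blade, 64 mm along the slope, 84 across, 14 thick, about 0.18 kg. At first it lies flush in the seat, against the seat's lower edge. Origin: middle of its underside; axes at first as the slicer's (level). Once raised out of the seat it slides off down the slippery runway in about 0.3 s.
- insert_nose (a point): Middle of the insert's downhill face, half-way up its 14 mm thickness. Downhill is the -x direction of slicer and deck.
- pad (a joint): Ejector pad's travel in m: 0 up, 0.012 down at its stop. A spring pushes it up; about 6 N holds it at the stop. Two bars under the insert rise 1.5 times as far as the pad goes down: from about 0.010 on, the insert clears the seat's lower edge and slides. The bars sink again when the pad is let up.
- pad_top (a point): Middle of the ejector pad's level top (32 mm along, 25 across), which moves with the pad. Ribbed grey pad on a white pod on the slicer's side, 70 mm sideways from the runway's centre line and 32 mm (level) downhill of the seat's lower edge. Fully down, its top is 10 mm higher than the runway's surface straight across from it; up, 22 mm.
- salt: Salt shaker of glass with a grey cap, white filling, 44 mm wide, 90 tall, loose, beyond the slicer's high end. Origin: middle of its underside.
- pepper: Pepper shaker of glass with a grey cap, dark filling, 44 mm wide, 90 tall, loose, beyond the slicer's high end. Origin: middle of its underside.
- honey: Honey jar with a black lid, 65 mm wide, 94 tall, loose, beyond the slicer's low end. Origin: middle of its underside.
There are look-alikes about, which are no part of the job. What is shaped like the blade_insert but green is not meant.

How it is judged:
On the way:
1. a fingertip presses the ejector pad while the insert still lies in its seat (value of joint pad above 0.003 m and contact force between the fingers and pad above 0.5 N and x of blade_insert in the frame of slicer_deck above 0.029 m).
At the end, for the whole second after the job is handed in: A finger keeps the pad down 10 mm or more; the insert is raised out of its seat (underside between 4 mm below and 12 mm above the runway's surface), at most 92 mm down the slope, under 20 degrees from the deck's slope, still (under 20 mm/s) and rests against a finger (over 0.1 N) (value of joint pad above 0.01 m and contact force between the fingers and pad above 0.5 N and contact force between the fingers and blade_insert above 0.1 N and x of blade_insert in the frame of slicer_deck above -0.06 m and z of blade_insert in the frame of slicer_deck between -0.004 and 0.012 m and angle between the z axis of blade_insert and the z axis of slicer, either way round below 0.35 rad and linear speed of blade_insert below 0.02 m/s); the arm keeps its last pose, push and grip.
It fails at once if the insert slid off the runway (x of blade_insert in the frame of slicer_deck below -0.075 m).
It fails at once if the insert was lifted or carried (more than 25 mm above the deck) (z of blade_insert in the frame of slicer_deck above 0.025 m).
It fails at once if the insert was pushed hard (over 25 N) (contact force between the fingers and blade_insert above 25 N).
It fails at once if the salt shaker, pepper shaker or honey jar was moved more than 15 mm (distance of any of salt, pepper, honey from where it was at the start of the episode above 0.015 m).
It also fails if it takes over 40 s, if anything falls off the work surface, if the arm or the gripper's body presses on something with over 40 N, if the wrist force passes 120 N, or if a joint passes its speed limit or range.

## Working session

There is one attempt and no reset: what is moved stays moved. The work goes in short steps, Python scripts to look and compute and a tool call to move; the robot and the scene stay as the last step left them, time stands still between calls to the robot, and variables do not carry over. Pictures are saved under pics/ and viewed, at most 10 in all, crops included, and the job is handed in when it is done.

Besides the shell and the picture viewer there is one more tool, called after "Emit:" by a JSON object that holds its "name" and its "arguments". drive_tool: Moves the arm, as the interface text tells. Its arguments: {"type":"object","properties":{"rows":{"type":"array","items":{"type":"object","properties":{"dx":{"type":"number"},"dy":{"type":"number"},"dz":{"type":"number"},"wx":{"type":"number"},"wy":{"type":"number"},"wz":{"type":"number"},"hand":{"type":"number"}}}}},"required":["rows"]}

```bash
mkdir -p pics
python3 - <<'E'
from workcell import bot
import cv2,numpy as np
o=bot.get_obs();print(o['eef_pos'],o['tool_rot'],o['ft_force'],bot.tip_extent)
ims=[]
for c in ['scene','top']:
    im=bot.camera(c);cv2.imwrite(f'pics/{c}0.png',im[:,:,::-1])
    for t in ['slicer','blade_insert','pad_top','honey','salt','pepper']:
        print(c,t,[(round(d['score'],2),np.round(d['extent']).tolist()) for d in bot.look_for(c,t)[:3]])
    k=bot.get_calibration(c);print(k)
    ims.append(im)
print(bot.get_calibration('wrist'))
E
```

```text
[ 0.15605689 -0.47438101  0.24139743] [ 9.87398477e-01  1.58250205e-01 -1.67745008e-04 -1.04489050e-03] [ 0.21452571  0.24965534 -0.42103443] 0.011
scene slicer [(0.88, [280.0, 200.0, 61.0, 56.0])]
scene blade_insert [(0.71, [369.0, 261.0, 33.0, 31.0]), (0.65, [257.0, 186.0, 18.0, 17.0])]
scene pad_top [(0.56, [333.0, 233.0, 14.0, 27.0])]
scene honey [(0.86, [132.0, 180.0, 26.0, 28.0])]
scene salt [(0.68, [340.0, 213.0, 13.0, 26.0])]
scene pepper [(0.67, [332.0, 233.0, 16.0, 26.0])]
{'vfov': 43.31806908817086, 'cx': 249.5822088186462, 'cy': 189.00977345443465, 'origin': array([-0.65790636, -0.36947962,  1.10631773]), 'rotation': array([ 0.34808271, -0.24118842, -0.50734955,  0.7505085 ])}
top slicer [(0.57, [271.0, 189.0, 103.0, 43.0])]
top blade_insert [(0.96, [374.0, 217.0, 26.0, 24.0]), (0.88, [262.0, 185.0, 24.0, 25.0]), (0.82, [198.0, 194.0, 23.0, 25.0])]
top pad_top [(0.4, [241.0, 200.0, 9.0, 10.0])]
top honey [(0.93, [148.0, 215.0, 24.0, 18.0])]
top salt [(0.6, [342.0, 179.0, 15.0, 13.0]), (0.18, [261.0, 185.0, 20.0, 25.0])]
top pepper [(0.62, [345.0, 208.0, 18.0, 15.0])]
{'vfov': 54.995739941204214, 'cx': 258.78521312422527, 'cy': 193.29303905508283, 'origin': array([0.2513668 , 0.09096058, 1.37395919]), 'rotation': array([-0.05909688,  0.06156422,  0.707927  , -0.70111109])}
{'vfov': 65.70646984690485, 'cx': 257.44429483733546, 'cy': 189.16879510698706, 'mount': array([[-9.29003685e-04,  9.58682517e-01,  2.84476659e-01,
         7.38264484e-02],
       [ 9.99998204e-01,  4.20721202e-04,  1.84782807e-03,
        -1.77249261e-04],
       [ 1.65179510e-03,  2.84477864e-01, -9.58681186e-01,
        -1.30809713e-01],
       [ 0.00000000e+00,  0.00000000e+00,  0.00000000e+00,
         1.00000000e+00]])}
```

```bash
cat > h.py <<'E'
import numpy as np,cv2
from scipy.spatial.transform import Rotation as R
from workcell import bot
def cam(c,o=None):
    k=bot.get_calibration(c);f=192/np.tan(np.radians(k['vfov'])/2)
    if c=='wrist':
        o=o or bot.get_obs();M=k['mount'];T=R.from_quat(o['tool_rot']).as_matrix()
        return k,f,T@M[:3,:3],np.array(o['eef_pos'])+T@M[:3,3]
    return k,f,R.from_quat(k['rotation']).as_matrix(),np.array(k['origin'])
def proj(c,P,o=None):
    k,f,Rm,t=cam(c,o);p=(np.atleast_2d(P)-t)@Rm;x,y,z=p[:,0],-p[:,1],-p[:,2]
    if c=='wrist':
        r=np.hypot(x,y)+1e-12;s=f*np.arctan2(r,z)/r
    else: s=f/z
    return np.c_[k['cx']+s*x,k['cy']+s*y]
def pix(c,u,v,z,o=None):
    k,f,Rm,t=cam(c,o);a=(u-k['cx']);b=(v-k['cy'])
    if c=='wrist':
        r=np.hypot(a,b)+1e-12;d=np.array([a/r*np.sin(r/f),-b/r*np.sin(r/f),-np.cos(r/f)])
    else: d=np.array([a/f,-b/f,-1])
    d=Rm@d;return t+d*(z-t[2])/d[2]
E
python3 - <<'E'
from h import *
a=cv2.imread('pics/top0.png')[140:260,120:400];cv2.imwrite('pics/v1.png',cv2.resize(a,None,fx=2.85,fy=2.85,interpolation=2))
for n,u,v,z in [('ins',262,185,.08),('insB',198,194,.08),('ins3',374,217,.08),('pad',241,200,.075),('honey',148,215,.09),('salt',342,179,.09),('pep',345,208,.09)]: print(n,pix('top',u,v,z).round(3))
E
```

```text
ins [0.505 0.074 0.08 ]
insB [0.474 0.302 0.08 ]
ins3 [ 0.386 -0.32   0.08 ]
pad [0.452 0.149 0.075]
honey [0.4   0.473 0.09 ]
salt [ 0.522 -0.211  0.09 ]
pep [ 0.418 -0.217  0.09 ]
```

View pics/v1.png

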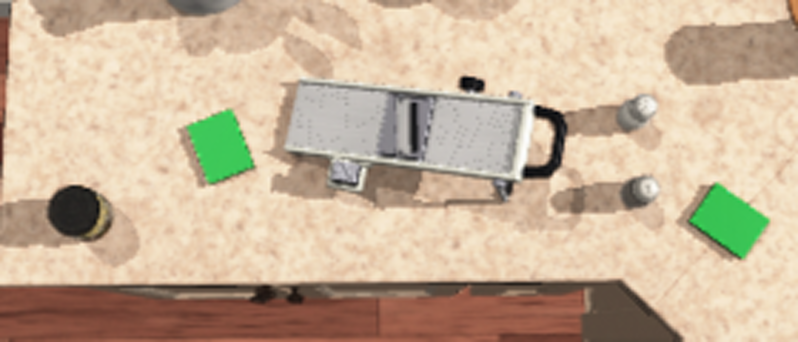

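The slicer lies mid-counter with its high end (handle) to the right, towards world -y. The grey insert is at crop (405,128), the pad at crop (347,173) on the near side. The green plates are look-alikes. I'll move above it for a close look.

Emit:
{"name": "drive_tool", "arguments": {"rows": [{"dz":-1.4},{"dz":-1.4},{"dx":8.7,"dy":-9.6,"dz":-1.4,"wz":-12},{"dx":8.7,"dy":-9.6,"dz":-1.4,"wz":-12},{"dx":8.7,"dy":-9.6,"dz":-1.4,"wz":-12},{"dx":8.7,"dy":-9.6,"dz":-1.4,"wz":-12},{"dx":8.7,"dy":-9.6,"dz":-1.4,"wz":-12},{"dx":8.7,"dy":-9.6,"dz":-1.4,"wz":-12},{"dx":8.7,"dy":-9.6,"dz":-1.4,"wz":-12},{"dx":8.7,"dy":-9.6,"dz":-1.4,"wz":-12},{"dx":8.7,"dy":-9.6,"dz":-1.4,"wz":-12},{"dx":8.7,"dy":-9.6,"dz":-1.4,"wz":-12},{"dx":8.7,"dy":-9.6,"dz":-1.4,"wz":-12},{"dx":8.7,"dy":-9.6,"dz":-1.4,"wz":-12},{"dx":8.7,"dy":-9.6,"dz":-1.4,"wz":-12},{"dx":8.7,"dy":-9.6,"dz":-1.4,"wz":-12},{"dx":8.7,"dy":-9.6,"dz":-1.4,"wz":-12},{"dx":8.7,"dy":-9.6,"dz":-1.4,"wz":-12},{"dx":8.7,"dy":-9.6,"dz":-1.4,"wz":-12},{"dx":8.7,"dy":-9.6,"dz":-1.4,"wz":-12,"hand":55}]}}

```text
invalid input at $.rows[0]: expected keys dx, dy, dz, wx, wy, wz, hand
```

Run:
```python
from h import *
o=bot.get_obs();print(o['clock'],o['eef_pos'],o['tool_rot'],o['grip_width'],R.from_quat(o['tool_rot']).as_matrix().round(3))
im=bot.camera('wrist')[:,:,::-1].copy();cv2.imwrite('pics/w1raw.png',im)
for t in ['blade_insert','pad_top']: print(t,[(round(d['score'],2),np.round(d['extent']).tolist()) for d in bot.look_for('wrist',t)[:3]])
cv2.imwrite('pics/w1.png',cv2.resize(im,(800,600),interpolation=2))
```

```text
0.7 [ 0.15623901 -0.47496788  0.24232231] [9.87403910e-01 1.58219838e-01 1.54229721e-05 2.24730114e-05] 0.08514251019427832 [[ 0.95   0.312  0.   ]
 [ 0.312 -0.95  -0.   ]
 [ 0.     0.    -1.   ]]
blade_insert []
pad_top []
```

View pics/w1.png

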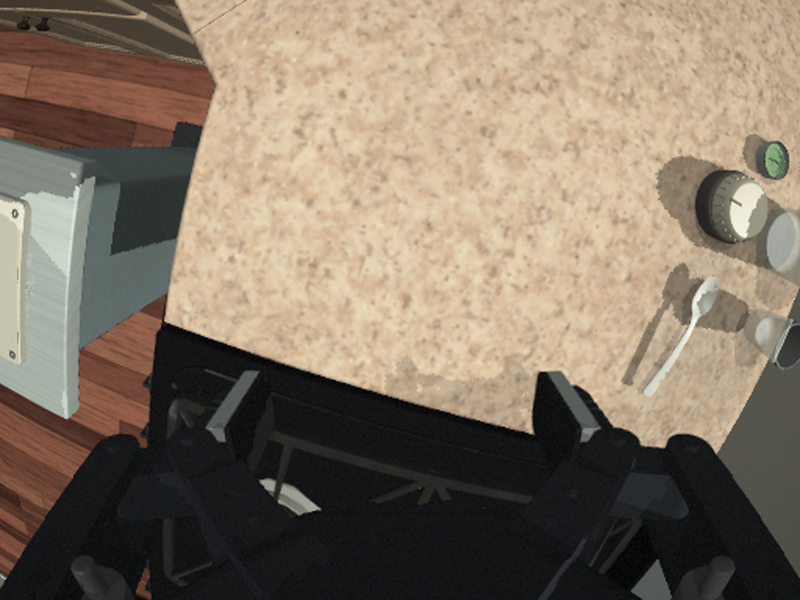

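The move was refused because every row needs all keys, so this picture only shows the start corner. Sending it again.

Emit:
{"name": "drive_tool", "arguments": {"rows": [{"dx":0,"dy":0,"dz":-1.4,"wx":0,"wy":0,"wz":0,"hand":85},{"dx":0,"dy":0,"dz":-1.4,"wx":0,"wy":0,"wz":0,"hand":85},{"dx":8.7,"dy":-9.6,"dz":-1.4,"wx":0,"wy":0,"wz":-12,"hand":55},{"dx":8.7,"dy":-9.6,"dz":-1.4,"wx":0,"wy":0,"wz":-12,"hand":55},{"dx":8.7,"dy":-9.6,"dz":-1.4,"wx":0,"wy":0,"wz":-12,"hand":55},{"dx":8.7,"dy":-9.6,"dz":-1.4,"wx":0,"wy":0,"wz":-12,"hand":55},{"dx":8.7,"dy":-9.6,"dz":-1.4,"wx":0,"wy":0,"wz":-12,"hand":55},{"dx":8.7,"dy":-9.6,"dz":-1.4,"wx":0,"wy":0,"wz":-12,"hand":55},{"dx":8.7,"dy":-9.6,"dz":-1.4,"wx":0,"wy":0,"wz":-12,"hand":55},{"dx":8.7,"dy":-9.6,"dz":-1.4,"wx":0,"wy":0,"wz":-12,"hand":55},{"dx":8.7,"dy":-9.6,"dz":-1.4,"wx":0,"wy":0,"wz":-12,"hand":55},{"dx":8.7,"dy":-9.6,"dz":-1.4,"wx":0,"wy":0,"wz":-12,"hand":55},{"dx":8.7,"dy":-9.6,"dz":-1.4,"wx":0,"wy":0,"wz":-12,"hand":55},{"dx":8.7,"dy":-9.6,"dz":-1.4,"wx":0,"wy":0,"wz":-12,"hand":55},{"dx":8.7,"dy":-9.6,"dz":-1.4,"wx":0,"wy":0,"wz":-12,"hand":55},{"dx":8.7,"dy":-9.6,"dz":-1.4,"wx":0,"wy":0,"wz":-12,"hand":55},{"dx":8.7,"dy":-9.6,"dz":-1.4,"wx":0,"wy":0,"wz":-12,"hand":55},{"dx":8.7,"dy":-9.6,"dz":-1.4,"wx":0,"wy":0,"wz":-12,"hand":55},{"dx":8.7,"dy":-9.6,"dz":-1.4,"wx":0,"wy":0,"wz":-12,"hand":55},{"dx":8.7,"dy":-9.6,"dz":-1.4,"wx":0,"wy":0,"wz":-12,"hand":55}]}}

```text
clock: 2.85
eef_pos: [0.4192, 0.1157, 0.3127]
tool_rot: [0.777, 0.63, 0.0, 0.0]
ft_force: [-0.9, 0.3, -0.6]
grip_width: 0.055
grasp_force: 0.0
```

Run:
```python
from h import *
o=bot.get_obs();print(o['clock'],o['eef_pos'],o['tool_rot'],o['grip_width'],R.from_quat(o['tool_rot']).as_matrix().round(3))
im=bot.camera('wrist')[:,:,::-1].copy();cv2.imwrite('pics/w2raw.png',im)
for t in ['blade_insert','pad_top']: print(t,[(round(d['score'],2),np.round(d['extent']).tolist()) for d in bot.look_for('wrist',t)[:3]])
cv2.imwrite('pics/w2.png',cv2.resize(im,(800,600),interpolation=2))
```

```text
2.85 [0.41923928 0.11572277 0.31270006] [7.76725761e-01 6.29838854e-01 2.88270172e-04 1.65586294e-04] 0.055002234280646524 [[ 0.207  0.978  0.001]
 [ 0.978 -0.207  0.   ]
 [ 0.     0.001 -1.   ]]
blade_insert [(0.69, [283.0, 21.0, 73.0, 36.0]), (0.67, [333.0, 180.0, 66.0, 54.0])]
pad_top [(0.73, [280.0, 130.0, 23.0, 22.0])]
```

View pics/w2.png

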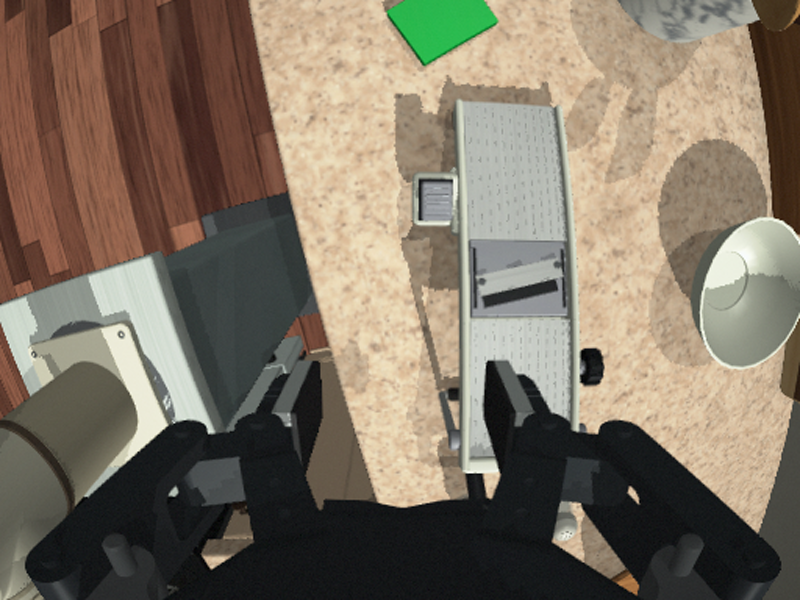

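The slicer runs vertically in the wrist picture. The pad is at raw (280,128) and the insert's nose edge runs from (301,154) to (362,153). I'll fit the pose.

```bash
cat > fit.py <<'E'
from h import *
from scipy.optimize import least_squares
c,s=np.cos(np.radians(22)),np.sin(np.radians(22))
def D(x,y,z=0): return [x*c-z*s,y,.066+x*s+z*c]
PAD=[-.032,-.07,.0751]
def W(q,P):
    a=q[2];P=np.atleast_2d(P);return np.c_[q[0]+P[:,0]*np.cos(a)-P[:,1]*np.sin(a),q[1]+P[:,0]*np.sin(a)+P[:,1]*np.cos(a),P[:,2]]
E
python3 - <<'E'
from fit import *
o=bot.get_obs()
mp=np.array([D(0,-.042),D(0,.042),D(.064,-.042),D(.064,.042),PAD])
uw=np.array([[471,241],[566,239],[472,317],[569,315],[437,200.5]])/1.5625
mt=np.array([D(.032,0),PAD]);ut=np.array([[262,185],[241.5,200.5]])
f=lambda q:np.r_[(proj('wrist',W(q,mp),o)-uw).ravel(),(proj('top',W(q,mt))-ut).ravel()]
r=least_squares(f,[.49,.1,-1.75]);print(r.x,np.degrees(r.x[2]),r.fun.round(1))
r2=least_squares(lambda q:f(q)[:10],r.x);print(r2.x,np.degrees(r2.x[2]),r2.fun.round(1))
q=r2.x;print('pad',W(q,PAD),'runway end px',proj('wrist',W(q,[D(-.13,-.05),D(-.13,.05)]),o)*1.5625)
E
```

```text
[ 0.51816338  0.10624416 -1.76517825] -101.13726383047428 [-0.9 -0.9 -0.4  0.8  0.   0.   0.3 -0.  -0.2  1.  -1.  -2.  -1.1 -1.6]
[ 0.51854093  0.10639493 -1.76781879] -101.28855567135946 [-0.6 -1.1 -0.1  0.7  0.2 -0.2  0.4 -0.1  0.2  0.7]
pad [[0.45615918 0.15147837 0.0751    ]] runway end px [[454.05661925 100.59798375]
 [559.50035903 105.92151153]]
```

Run:
```python
from fit import *
o=bot.get_obs();q=[0.5184,0.1063,-1.7670]
t=W(q,[-.028,-.034,.105])[0];T=R.from_quat(o['tool_rot']).as_matrix()
print(t,(T.T@(t-o['eef_pos']))/.05, np.degrees(q[2])+180-np.degrees(np.arctan2(T[1,0],T[0,0])))
```

```text
[0.49051086 0.14039099 0.105     ] [0.76617488 1.28964746 4.15284141] 0.6403161677755662
```

Emit:
{"name": "drive_tool", "arguments": {"rows": [{"dx":0.77,"dy":1.29,"dz":0.8,"wx":0,"wy":0,"wz":-0.13,"hand":60},{"dx":0.77,"dy":1.29,"dz":1.5,"wx":0,"wy":0,"wz":-0.13,"hand":60},{"dx":0.77,"dy":1.29,"dz":2.3,"wx":0,"wy":0,"wz":-0.13,"hand":60},{"dx":0.77,"dy":1.29,"dz":3.1,"wx":0,"wy":0,"wz":-0.13,"hand":60},{"dx":0.77,"dy":1.29,"dz":3.8,"wx":0,"wy":0,"wz":-0.13,"hand":60},{"dx":0.77,"dy":1.29,"dz":4.15,"wx":0,"wy":0,"wz":-0.13,"hand":60},{"dx":0.77,"dy":1.29,"dz":4.15,"wx":0,"wy":0,"wz":-0.13,"hand":60},{"dx":0.77,"dy":1.29,"dz":4.15,"wx":0,"wy":0,"wz":-0.13,"hand":60},{"dx":0.77,"dy":1.29,"dz":4.15,"wx":0,"wy":0,"wz":-0.13,"hand":60}]}}

```text
clock: 3.9
eef_pos: [0.4918, 0.1416, 0.1065]
tool_rot: [0.773, 0.635, 0.001, 0.001]
ft_force: [0.1, -0.4, -0.2]
grip_width: 0.0597
grasp_force: 0.0
```

Run:
```python
from fit import *
o=bot.get_obs();print(o['clock'],o['eef_pos'],o['tool_rot'],o['grip_width'],o['ft_force'])
im=bot.camera('wrist')[:,:,::-1].copy();cv2.imwrite('pics/w3raw.png',im)
q=[0.5184,0.1063,-1.7670]
im=cv2.resize(im,(800,600),interpolation=2)
for p in proj('wrist',W(q,[PAD,D(0,-.042),D(0,.042)]),o)*1.5625: cv2.circle(im,tuple(int(a) for a in p),4,(0,0,255),1)
cv2.imwrite('pics/w3.png',im)
```

```text
3.9 [0.49182345 0.14164883 0.10651793] [7.72512659e-01 6.34997284e-01 1.48738129e-03 6.55292439e-04] 0.05973656911100076 [ 0.13524626 -0.38615323 -0.15954735]
```

View pics/w3.png

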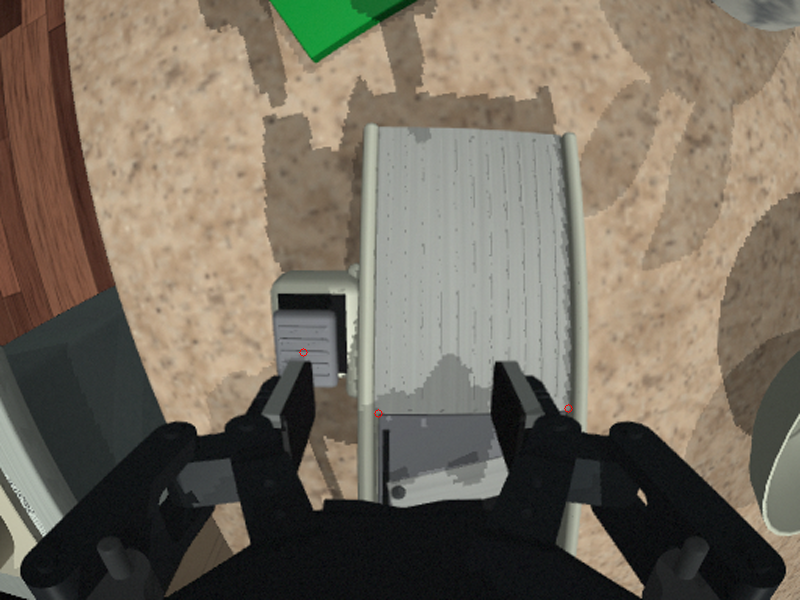

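The pad (306,348) and the nose edge (y≈414) lie within a millimetre or two of prediction. Next I work out where the fingertips sit.

Run:
```python
from fit import *
o=bot.get_obs();T=R.from_quat(o['tool_rot']).as_matrix();q=[0.5184,0.1063,-1.7670]
for z in (.011,.004,-.002):
    P=np.array([[x,y,z] for x in(.011,-.011) for y in (-.03,-.0445,.03)])
    print(z,(proj('wrist',o['eef_pos']+P@T.T,o)*1.5625).round().tolist())
t=W(q,[-.028,-.034,.105])[0];print((T.T@(t-o['eef_pos']))/.05)
im=cv2.imread('pics/w3raw.png')[200:300,150:390];cv2.imwrite('pics/w3c.png',cv2.resize(im,None,fx=3.3,fy=3.3,interpolation=2))
```

```text
0.011 [[310.0, 354.0], [269.0, 353.0], [489.0, 354.0], [315.0, 410.0], [276.0, 409.0], [484.0, 410.0]]
0.004 [[306.0, 362.0], [264.0, 361.0], [492.0, 362.0], [312.0, 420.0], [271.0, 418.0], [487.0, 420.0]]
-0.002 [[303.0, 370.0], [259.0, 369.0], [496.0, 370.0], [309.0, 430.0], [267.0, 428.0], [490.0, 430.0]]
[-0.03170849 -0.02231789  0.03263848]
```

View pics/w3c.png

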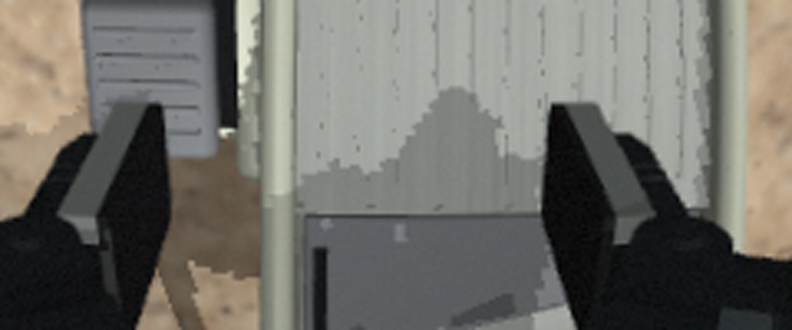

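Fingertips are about 5 mm ahead of the TCP and 8 mm thick. One stands over the pad and the other mid-runway, clear of the nose. Lowering to just above the pad.

Emit:
{"name": "drive_tool", "arguments": {"rows": [{"dx":0,"dy":0,"dz":0.2,"wx":0,"wy":0,"wz":0,"hand":60},{"dx":0,"dy":0,"dz":0.4,"wx":0,"wy":0,"wz":0,"hand":60},{"dx":0,"dy":0,"dz":0.45,"wx":0,"wy":0,"wz":0,"hand":60},{"dx":0,"dy":0,"dz":0.45,"wx":0,"wy":0,"wz":0,"hand":60},{"dx":0,"dy":0,"dz":0.45,"wx":0,"wy":0,"wz":0,"hand":60}]}}

```text
clock: 4.45
eef_pos: [0.4904, 0.1414, 0.0821]
tool_rot: [0.772, 0.635, -0.0, -0.0]
ft_force: [0.1, 0.4, 0.3]
grip_width: 0.0601
grasp_force: 0.0
```

Emit:
{"name": "drive_tool", "arguments": {"rows": [{"dx":0,"dy":0,"dz":0.04,"wx":0,"wy":0,"wz":0,"hand":60},{"dx":0,"dy":0,"dz":0.08,"wx":0,"wy":0,"wz":0,"hand":60},{"dx":0,"dy":0,"dz":0.12,"wx":0,"wy":0,"wz":0,"hand":60},{"dx":0,"dy":0,"dz":0.14,"wx":0,"wy":0,"wz":0,"hand":60},{"dx":0,"dy":0,"dz":0.14,"wx":0,"wy":0,"wz":0,"hand":60},{"dx":0,"dy":0,"dz":0.14,"wx":0,"wy":0,"wz":0,"hand":60}]}}

```text
clock: 5.05
eef_pos: [0.4909, 0.1416, 0.0756]
tool_rot: [0.772, 0.635, 0.0, 0.0]
ft_force: [0.4, 0.2, 4.6]
grip_width: 0.06
grasp_force: 2.1
```

Emit:
{"name": "drive_tool", "arguments": {"rows": [{"dx":0,"dy":0,"dz":0.04,"wx":0,"wy":0,"wz":0,"hand":60},{"dx":0,"dy":0,"dz":0.08,"wx":0,"wy":0,"wz":0,"hand":60},{"dx":0,"dy":0,"dz":0.12,"wx":0,"wy":0,"wz":0,"hand":60},{"dx":0,"dy":0,"dz":0.15,"wx":0,"wy":0,"wz":0,"hand":60},{"dx":0,"dy":0,"dz":0.17,"wx":0,"wy":0,"wz":0,"hand":60},{"dx":0,"dy":0,"dz":0.17,"wx":0,"wy":0,"wz":0,"hand":60},{"dx":0,"dy":0,"dz":0.17,"wx":0,"wy":0,"wz":0,"hand":60}]}}

```text
clock: 5.75
eef_pos: [0.491, 0.1416, 0.0688]
tool_rot: [0.772, 0.635, 0.001, 0.0]
ft_force: [-2.2, -1.7, 18.2]
grip_width: 0.06
grasp_force: 9.1
```

Run:
```python
from fit import *
o=bot.get_obs();print(o['clock'],o['eef_pos'],o['tool_rot'],o['grip_width'],o['ft_force'])
im=bot.camera('wrist')[:,:,::-1].copy();cv2.imwrite('pics/w4raw.png',im)
cv2.imwrite('pics/w4.png',cv2.resize(im[130:330,130:400],None,fx=2.9,fy=2.9,interpolation=2))
```

```text
5.75 [0.49095842 0.1416103  0.06875707] [7.72345775e-01 6.35201623e-01 9.11801016e-04 2.65425531e-04] 0.05995162031587585 [-2.21571186 -1.65594474 18.18507088]
```

View pics/w4.png

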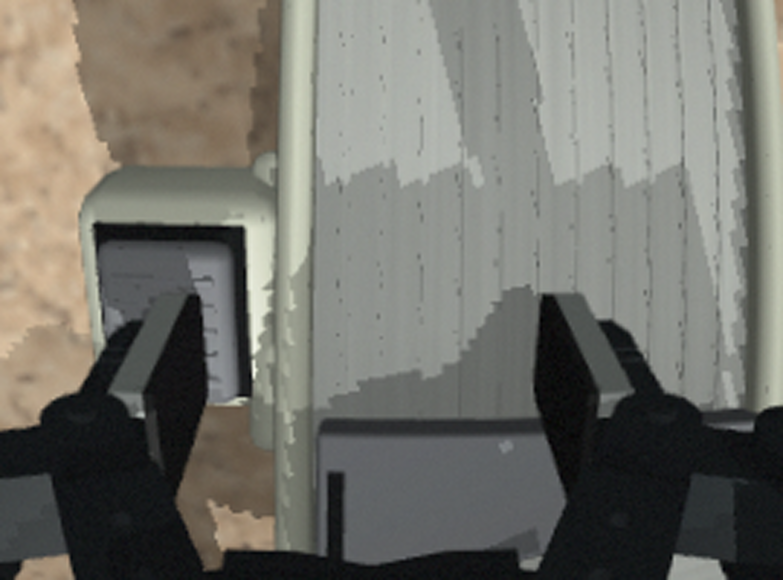

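The pad is sunk into its pod at 18 N, and the insert looks raised with its nose face visible at crop y≈425. I'll compute where the nose is.

Run:
```python
from fit import *
o=bot.get_obs();q=[0.5184,0.1063,-1.7670];T=R.from_quat(o['tool_rot']).as_matrix()
f=lambda P:((proj('wrist',W(q,P),o)-[130,130])*2.9).round().tolist()
for x in (0,-.004,-.008,-.012,-.016): print(x,f([D(x,-.042,.014),D(x,-.042,0),D(x,-.042,.018)]))
P=o['eef_pos']+np.array([[s*.011,y,.005] for s in(1,-1) for y in(-.03,.03)])@T.T
print('tips',((proj('wrist',P,o)-[130,130])*2.9).round().tolist())
a=q[2];Pl=(P-[q[0],q[1],0]);print('slicer',np.c_[Pl[:,0]*np.cos(a)+Pl[:,1]*np.sin(a),-Pl[:,0]*np.sin(a)+Pl[:,1]*np.cos(a),P[:,2]].round(4).tolist())
pu=dict(o);print('pad down pred',f([[-.048,-.0825,.0631],[-.048,-.0575,.0631],[-.016,-.0575,.0631]]),'up',f([[-.048,-.0825,.0751],[-.048,-.0575,.0751]]))
for c in ['scene','top']:
    bot.camera(c)
im=bot.camera('scene')[:,:,::-1];p=proj('scene',W(q,[D(0,0)]))[0];u,v=p.astype(int);print(p)
cv2.imwrite('pics/s2.png',cv2.resize(im[v-35:v+35,u-45:u+45],None,fx=8,fy=8,interpolation=2))
```

```text
0 [[317.0, 509.0], [321.0, 488.0], [316.0, 516.0]]
-0.004 [[317.0, 488.0], [321.0, 469.0], [315.0, 494.0]]
-0.008 [[317.0, 466.0], [321.0, 448.0], [315.0, 471.0]]
-0.012 [[316.0, 444.0], [321.0, 428.0], [315.0, 449.0]]
-0.016 [[316.0, 422.0], [321.0, 408.0], [315.0, 426.0]]
tips [[193.0, 293.0], [536.0, 293.0], [203.0, 400.0], [526.0, 400.0]]
slicer [[-0.0402, -0.0638, 0.0638], [-0.0404, -0.0038, 0.0638], [-0.0182, -0.0637, 0.0637], [-0.0184, -0.0037, 0.0638]]
pad down pred [[88.0, 249.0], [226.0, 251.0], [237.0, 410.0]] up [[67.0, 275.0], [214.0, 279.0]]
[244.42014271 184.382289  ]
```

The nose's top edge is at level x ≈ -19.6 mm and the finger's uphill edge at -18.2 mm, so they are touching. The pad is at its stop. As a test and to make contact certain, I'll nudge the finger about 1.5 mm uphill: the insert should follow it.

Emit:
{"name": "drive_tool", "arguments": {"rows": [{"dx":-0.01,"dy":0,"dz":0,"wx":0,"wy":0,"wz":0,"hand":60},{"dx":-0.02,"dy":0,"dz":0,"wx":0,"wy":0,"wz":0,"hand":60},{"dx":-0.03,"dy":0,"dz":0,"wx":0,"wy":0,"wz":0,"hand":60},{"dx":-0.03,"dy":0,"dz":0,"wx":0,"wy":0,"wz":0,"hand":60},{"dx":-0.03,"dy":0,"dz":0,"wx":0,"wy":0,"wz":0,"hand":60}]}}

```text
clock: 6.45
eef_pos: [0.491, 0.1415, 0.0688]
tool_rot: [0.772, 0.635, 0.002, -0.001]
ft_force: [-2.3, 3.3, 16.1]
grip_width: 0.0596
grasp_force: 8.2
```

Run:
```python
from fit import *
o=bot.get_obs();print(o['clock'],o['eef_pos'],o['ft_force'])
a=bot.camera('wrist')[:,:,::-1].copy()
for i in range(6): b=bot.camera('wrist')[:,:,::-1].copy()
print('still',np.abs(a.astype(int)-b).max(),bot.get_obs()['eef_pos'],bot.get_obs()['ft_force'])
old=cv2.imread('pics/w4raw.png')
def sh(sl):
    t=[cv2.cvtColor(np.ascontiguousarray(x[sl]),6).astype(np.float32) for x in (old,b)]
    return cv2.phaseCorrelate(*t,cv2.createHanningWindow(t[0].shape[::-1],cv2.CV_32F))
print('nose',sh(np.s_[265:300,244:314]),'deck',sh(np.s_[130:200,240:310]),'rail/pod',sh(np.s_[180:280,156:176]))
c=[x[130:330,200:360] for x in (old,b)]
cv2.imwrite('pics/w5.png',cv2.resize(np.hstack(c),None,fx=2.5,fy=2.5,interpolation=2))
```

```text
6.45 [0.49097318 0.14152614 0.06879602] [-2.33764475  3.26227177 16.14317543]
still 120 [0.4909487  0.14152067 0.0687913 ] [-2.4876004   1.50714924 15.3345316 ]
nose ((-0.07711620999444335, -0.21370832215439606), 1.0287740929627125) deck ((-0.12941341833219866, -0.016190416123990303), 0.9275687903533747) rail/pod ((-0.17572295495446433, 0.12839484598062967), 0.874121160030365)
```

View pics/w5.png

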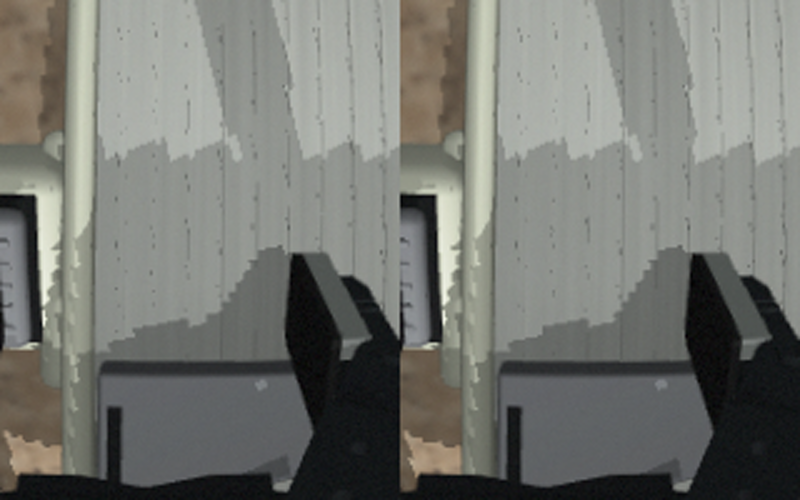

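View pics/s2.png

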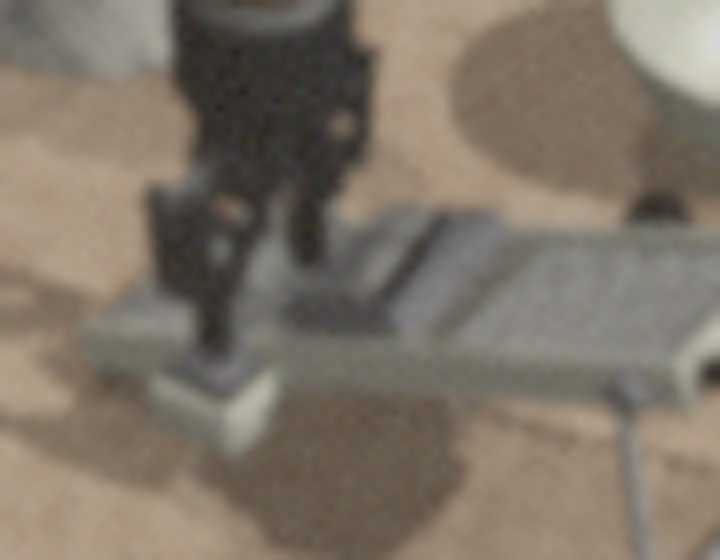

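The insert is still and lies against the runway finger, just below its seat, with the pad at its stop (about 15 N against the 6 N needed). Handing in.

```bash
python3 -c "
from workcell import bot
o=bot.get_obs();print(o['ft_force'],o['clock']);print(bot.job_done())"
```

```text
[-2.4876004   1.50714924 15.3345316 ] 6.8
the job is handed in; nothing more can be done
None
```

I handed the job in with the pad pressed to its stop (about 15 N on the tool) and the insert lying still against the runway finger, about 16 mm below its seat; the contact is judged from camera positions and no verdict came back.

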